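# Seat a handle-mould insert and clear its joint with a ball stylus

### The job

Lower the long plaster insert, hollow side up, into the recess of the wooden mould holder and press it down firmly until it is flush. Then take the ball stylus from the tool stand and rake the joint clear of plaster crumbs: with the ball down in the groove, draw it gently and slowly, about 3 cm a second, along the whole long joint nearest the robot, from its left corner to its right corner as the robot sees it. Stand the stylus back in its hole, ball down, and leave the insert flush and the short insert and the pots where they are.

Things in the scene. Friction and masses are not known exactly. Their poses are not given: they have to be found in the camera images.
- insert_long: LONG off-white plaster block 140 (its y) x 62 (x) x 26 mm thick, 240 g, flat on the table at one of two places, U-shaped hollow for a mug handle (8 mm deep) on top round a solid tongue (16 mm wide, y -45 to +28 mm) to press on. 5 mm 45-deg bevel round the top; sides upright 10 to 21 mm up, tapering in 3.5 mm below. Fits either way round. Origin: centre of underside; z up.
- insert_short: The other, SHORT plaster insert: same make, width (62 mm, its x) and thickness (26 mm), but only 96 mm long (its y). Not wanted; leave it where it lies. Origin: centre of the underside.
- holder: Fixed wooden frame block 150 (its x) x 250 (y) x 38 mm high; recess in its top 65 (x) x 143 (y) x 26 mm deep: 1.5 mm spare each side of the long insert, which comes flush. Recess rim has a 5 mm 45-deg bevel; with the insert's it makes a V-groove all round, 11.5 mm wide, 5 deep: the joint. -x side faces the robot, +y end is to its left, turned up to 0.3 rad. Origin: centre of underside.
- recess (a point): Centre of the recess's floor, 12 mm above the table; axes as the holder's.
- joint_left (a point): Left end (recess corner) of the long joint nearest the robot: on the middle line of the V-groove, at the height of the holder's top face (38 mm above the table).
- joint_mid (a point): Middle of that joint, likewise; the groove runs along its y. Axes as the holder's. When the 7 mm ball rests in the groove its centre is 0 to 2 mm below this height; on the flat top it would be 3.5 mm above.
- joint_right (a point): Right end (recess corner) of that joint, likewise, 143 mm from the left end.
- stylus: Ball stylus, 140 mm, 75 g, upright, ball down in the stand's middle hole: 7 mm polished steel ball, tapered shank up to 44 mm, brass collar 32 mm across from 44 to 50 mm (rests on the stand's top), square wooden handle 18 x 18 mm from 50 to 140 mm. Origin: lowest point of the ball; z along the handle; x, y square to its flats, turned up to 0.4 rad from the stand's.
- stylus_ball (a point): Centre of the stylus's ball, 3.5 mm above its origin.
- tool_stand: Fixed wooden tool stand, 190 mm (its x) x 56 mm (its y) x 52 mm high, with the stylus in the middle and two other fixed thin tools 70 mm either side of it along x, their tops 122 and 131 mm above the table. Origin: centre of the underside.
- stand_hole (a point): Mouth of the stand's middle hole: 20 mm across, 46 mm deep, centre of the stand's top face, 52 mm above the table.
- mug: White mug, 84 mm across and 92 mm high, beyond the holder. Leave alone.
- bowl: Off-white bowl, 110 mm across and 58 mm high, beyond the holder. Leave alone.
- glaze_jar: White lidded jar, 60 mm across and 75 mm high, beyond the tool stand. Leave alone.

How it is judged:
By the outcome, as a careful person would: the job done as asked, in the order asked, and still so for the second after the job is handed in, with the robot touching nothing.
It also fails if it takes over 72 s, if anything falls off the work surface, if the arm or the gripper's body presses on something with over 40 N, if the wrist force passes 120 N, or if a joint passes its speed limit or range.

### The arm

A 6-joint arm with a two-finger parallel gripper is mounted at the origin on the work surface. World frame = base frame: x ahead of the robot, y to its left, z up, the work surface at z = 0. Lengths are in m, angles in degrees, forces in N, time in s.
With the tool pointing down it reaches from about 0.275 to 0.75 m from the base axis. Payload 10.2 kg.
Tool frame: the origin (TCP) lies between the finger pads; the fingertips stand 8 mm ahead of it and the grasp point (between the pads) lies 11 mm behind it; z points along the fingers, y is the line along which they close (so a half turn about z gives the same grasp; the last joint's range is limited). The gripper opens to 85 mm and grips with 20 to 120 N. Pads are 22 mm wide; open, the fingers measure 114 mm over their backs; the gripper's body (76 mm by 85 mm) begins 54 mm behind the grasp point. The pads swing forward as they close: fully open they stand 13 mm farther back than shut.
Start: joints at [50.913, 17.928, 85.812, -0, 76.261, -12.8], TCP at [0.233, 0.471, 0.239] pointing down, gripper open.
Joint ranges: [-168.41, 168.41], [-55.51, 124.54], [10.69, 146.95], [-70.63, 250.63], [1, 178], [-165.06, 165.06]. Speed limits (degrees/s): [136.94, 136.94, 172.46, 180, 180, 180].

### API

Orientations are given as [roll, pitch, yaw] about the fixed x, y, z axes, in that order (R = Rz(yaw) Ry(pitch) Rx(roll)).
In Python, from rig import manip gives the robot as it stands. Calls block until the motion is done:
- manip.move_pose(position, orientation): joint-space move of the TCP to a pose.
- manip.move_straight(position, attitude=None, feed=0.15, threshold=None): straight line of the TCP; attitude=None keeps the orientation; feed is the mean speed in m/s. With threshold (N) it stops when the force on the tool has changed by that much, and returns True; else False.
- manip.goto_joints(angles): joint-space move.
- manip.let_go() and manip.grab(grip_force=None): open the fingers fully, or close them until they stop; grip_force is the grip in N (None keeps the last).
- manip.pause(seconds).
- manip.solve_ik(position, orientation): joint angles nearest the present ones, or None.
- manip.camera(name): name is "side" or "top"; returns a dict with "img" (400x640x3 uint8, red, green, blue), "K" (3x3 intrinsics, pixels), "origin" and "rotation" of the camera in the world. Camera axes: x right, y down, z forward; pixel columns grow to the right and rows downward; lengths in m; the calibration is good to about 2 mm. A picture is of the moment at which its call begins. There is no depth.
A pose or a line that the arm cannot do raises manip.IKError and nothing moves.
- manip.sign_off(): hands the job in; it is judged then, once.
Readings, each from a call of its own:
- manip.current_t(): time.
- manip.current_q(): joint angles.
- manip.current_dq(): joint speeds.
- manip.current_tau(): joint torques, N m.
- manip.current_position(): TCP position.
- manip.current_orientation(): TCP orientation.
- manip.current_force(): force on the tool from outside, world axes, zero at the start.
- manip.current_moment(): the same for the moment, N m.
- manip.current_grip_width(): opening from 0.0 (shut) to 1.0 (fully open).
- manip.current_gripper_force(): force on a finger pad.
Only numpy, scipy, OpenCV 4.12 (cv2) and the standard library are available. Lean on these libraries where they do the work, as an engineer would, in place of code of your own. Each camera call takes 0.05 s, during which the arm holds its last target. There are 200 camera calls.

## Working session

There is one attempt and no reset: what is moved stays moved. The work goes in short steps, each a Python script; the robot and the scene stay as the last script left them, time stands still between calls to the robot, and variables do not carry over. Pictures are saved under pics/ and viewed, at most 10 in all, crops included, and the job is handed in when it is done.

```bash
mkdir -p pics; ls; python3 - <<'E'
from rig import manip
import cv2,numpy as np
for n in("top","side"):
    c=manip.camera(n); cv2.imwrite(f"pics/{n}0.png",c["img"][:,:,::-1]); np.savez(f"{n}0.npz",**c)
    print(n,c["K"].tolist(),np.round(c["origin"],4),np.round(c["rotation"],4).tolist())
print(manip.current_t(),manip.current_orientation())
E
```

```text
pics
top [[492.0472792163829, 0.0, 316.732216697754], [0.0, 492.0472792163829, 197.8051298419069], [0.0, 0.0, 1.0]] [ 0.4038 -0.031   1.2146] [-169.8781, 1.7018, -91.5224]
side [[365.604756191063, 0.0, 322.63653760605735], [0.0, 365.604756191063, 192.8899307078882], [0.0, 0.0, 1.0]] [ 0.5707 -0.6674  0.6536] [-130.9272, 0.9956, -3.3867]
0.1 [-1.79937042e+02 -1.60432080e-02  1.53714204e+02]
```

View pics/top0.png

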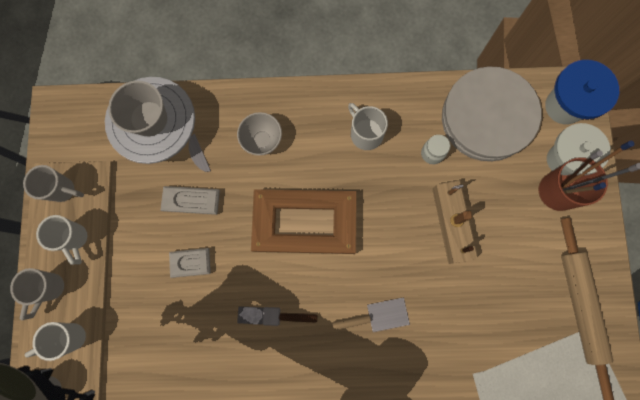

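View pics/side0.png

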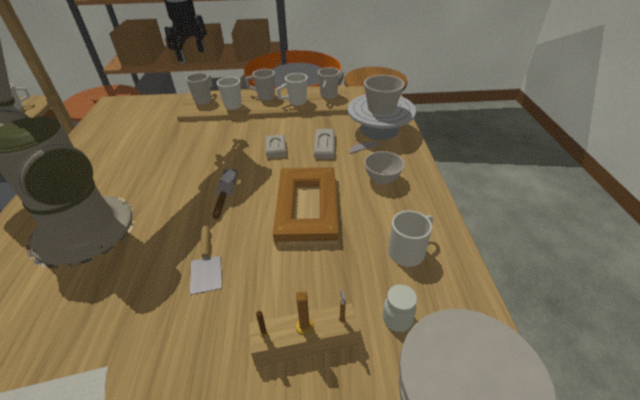

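Top view: long insert near (191,200), short near (190,263), holder centre (304,221), stand (457,222) with the stylus at about (463,216). I'll enlarge these.

```bash
cat > h.py <<'E'
import numpy as np, cv2
from scipy.spatial.transform import Rotation as R
def load(n): return dict(np.load(n+".npz",allow_pickle=True))
def rot(c): return R.from_euler("xyz",c["rotation"],degrees=True).as_matrix()
def world(c,uv,z):
    d=rot(c)@np.linalg.inv(c["K"])@np.array([uv[0],uv[1],1.]); o=np.asarray(c["origin"])
    return o+d*(z-o[2])/d[2]
def pix(c,p):
    q=c["K"]@(rot(c).T@(np.asarray(p)-c["origin"])); return q[:2]/q[2]
def crop(img,u,v,w,h,s):
    # pixel (U,V) of the crop <-> image u+(U+.5)/s-.5
    return cv2.resize(img[v:v+h,u:u+w,::-1],None,fx=s,fy=s,interpolation=cv2.INTER_CUBIC)
E
python3 - <<'E'
from h import *
c=load("top0")
cr=crop(c["img"],240,178,130,84,6); 
a=crop(c["img"],155,180,70,42,5.5); b=crop(c["img"],430,172,56,98,5.5)
cv2.imwrite("pics/hold.png",cr)
m=np.zeros((560,720,3),np.uint8); m[:a.shape[0],:a.shape[1]]=a; m[:b.shape[0],400:400+b.shape[1]]=b
cv2.imwrite("pics/ins_stand.png",m)
for uv,z in [((191,200),.026),((190,263),.026),((304,221),.038),((457,222),.052)]: print(world(c,uv,z).round(4))
E
```

```text
[0.6213 0.3096 0.026 ]
[0.4667 0.3091 0.026 ]
[0.5589 0.0306 0.038 ]
[ 0.5437 -0.3315  0.052 ]
```

View pics/hold.png

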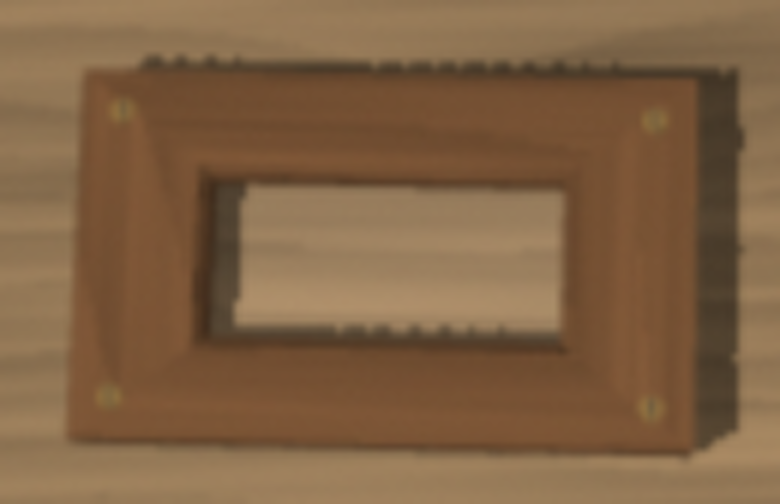

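View pics/ins_stand.png

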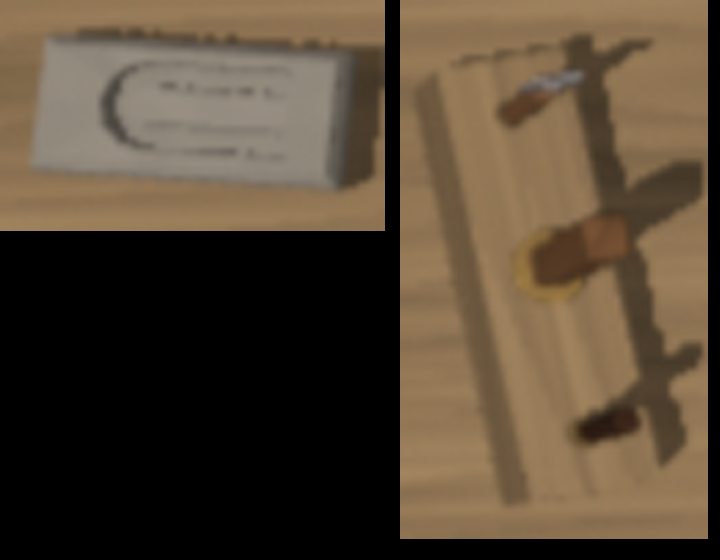

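```bash
python3 - <<'E'
from h import *
c=load("top0"); s=load("side0")
def f(U,V,u0,v0,sc): return (u0+(U+.5)/sc-.5, v0+(V+.5)/sc-.5)
def rep(name,pts,z,u0,v0,sc):
    W=np.array([world(c,f(*p,u0,v0,sc),z) for p in pts]); print(name,W[:,:2].round(4).tolist(),"mean",W.mean(0)[:2].round(4))
    d=np.diff(np.vstack([W,W[:1]]),axis=0); print("  len",np.linalg.norm(d,axis=1).round(4),"ang",np.degrees(np.arctan2(d[:,1],d[:,0])).round(2))
rep("holder outer",[(85,70),(697,80),(692,454),(68,440)],.038,240,178,6)
rep("screws",[(122,110),(655,120),(652,408),(109,395)],.038,240,178,6)
rep("recess",[(203,178),(567,185),(565,350),(200,343)],.033,240,178,6)
rep("insert outer",[(46,36),(352,50),(338,187),(32,168)],.02,155,180,5.5)
rep("stand",[(40,72),(180,40),(258,468),(108,502)],.052,430,172,5.5)
rep("sty top",[(190,220),(226,215),(229,255),(188,258)],.146,430,172,5.5)
rep("collar",[(145,264)],.058,430,172,5.5)
E
```

```text
holder outer [[0.6409, 0.1519], [0.6287, -0.0969], [0.478, -0.0889], [0.4907, 0.1593]] mean [0.5596 0.0313]
  len [0.2491 0.1509 0.2485 0.1504] ang [-92.81 176.93  87.09  -2.82]
screws [[0.6239, 0.1369], [0.6128, -0.0793], [0.4967, -0.0737], [0.5081, 0.1428]] mean [0.5604 0.0316]
  len [0.2165 0.1163 0.2168 0.1159] ang [-92.92 177.24  86.97  -2.94]
recess [[0.5956, 0.1047], [0.5881, -0.043], [0.5213, -0.04], [0.5284, 0.1067]] mean [0.5584 0.0321]
  len [0.1479 0.0669 0.1468 0.0672] ang [-92.9  177.44  87.21  -1.67]
insert outer [[0.6599, 0.3826], [0.6488, 0.2426], [0.5863, 0.2484], [0.5993, 0.3873]] mean [0.6236 0.3152]
  len [0.1405 0.0628 0.1395 0.0608] ang [-94.51 174.72  84.67  -4.36]
stand [[0.635, -0.2906], [0.6472, -0.3521], [0.4612, -0.3703], [0.4487, -0.3063]] mean [ 0.548  -0.3298]
  len [0.0627 0.1869 0.0653 0.187 ] ang [ -78.76 -174.4   101.04    4.82]
sty top [[0.5547, -0.3244], [0.5562, -0.3386], [0.5403, -0.3385], [0.5396, -0.3224]] mean [ 0.5477 -0.331 ]
  len [0.0144 0.016  0.0161 0.0152] ang [-83.77 179.57  92.49  -7.45]
collar [[0.5487, -0.328]] mean [ 0.5487 -0.328 ]
  len [0.] ang [0.]
```

Measured sizes match the given ones (holder 249×151, insert 140×62 mm), so the poses hold up: holder (0.560, 0.0315, −2.9°), insert (0.624, 0.315, −4.8°), stylus about (0.548, −0.330). Next I'll pick the long insert.

```bash
python3 - <<'E'
from rig import manip as m
from h import *
P=[.6236,.3152]; o=[180,0,85.2]
m.move_pose(P+[.09],o); print(m.current_t())
m.move_straight(P+[.0125],feed=.08,threshold=8) and print("touched")
f0=m.current_force(); print(m.current_position(),f0)
m.grab(40); print("w",m.current_grip_width(),m.current_gripper_force(),m.current_position())
m.move_straight(P+[.10],feed=.12); print("f",np.round(m.current_force()-np.array(f0),2),m.current_grip_width())
for n in("top","side"):
    c=m.camera(n); np.savez(n+"1.npz",**c)
a=crop(load("top1")["img"],130,150,120,90,4); b=crop(load("side1")["img"],250,90,80,90,4)
h=np.zeros((360,800,3),np.uint8); h[:,:480]=a; h[:,480:800]=b; cv2.imwrite("pics/pick.png",h); print(m.current_t())
E
```

```text
1.7417
[0.62397489 0.3153188  0.0132231 ] [ 0.93352579 -0.37649151 -0.03340063]
w 0.7067926337555228 45.44367900118232 [0.6239427  0.31533343 0.0132692 ]
f [-0.27 -0.67 -2.02] 0.7167594531257098
4.1917
```

View pics/pick.png

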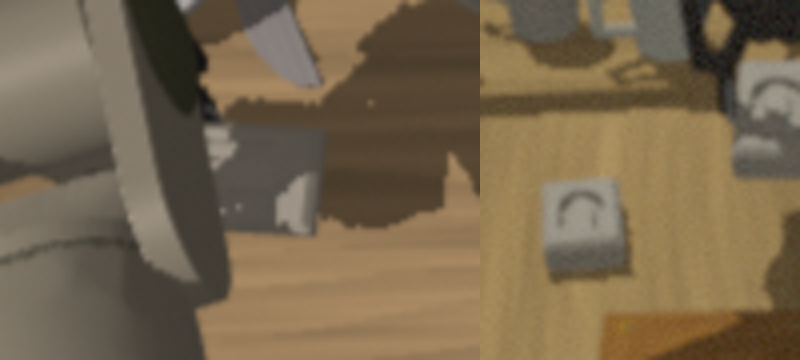

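The insert is held level (2 N lifted). In the top crop its right end runs (325,130)–(315,235). I'll check that against the grasp, then lower it into the recess.

```bash
python3 - <<'E'
from rig import manip as m
from h import *
c=load("top1")
for U,V in((325,130),(315,235)): 
    print(world(c,(130+(U+.5)/4-.5,150+(V+.5)/4-.5),.107).round(4))
H=[.5598,.0316]; o=[180,0,87.1]
m.move_pose(H+[.10],o); print(m.current_t())
f0=np.array(m.current_force())
print("hit",m.move_straight(H+[.0420],feed=.04,threshold=8)); print(m.current_position(),np.round(m.current_force()-f0,2),m.current_t(),m.current_grip_width())
s=m.camera("side"); np.savez("side2.npz",**s)
cv2.imwrite("pics/place.png",crop(s["img"],255,130,110,120,5))
E
```

```text
[0.6471 0.2408 0.107 ]
[0.5857 0.2458 0.107 ]
5.3083
hit False
[0.55993167 0.03158197 0.04223028] [ 0.49  0.04 -0.48] 6.9083 0.7151155650495872
```

View pics/place.png

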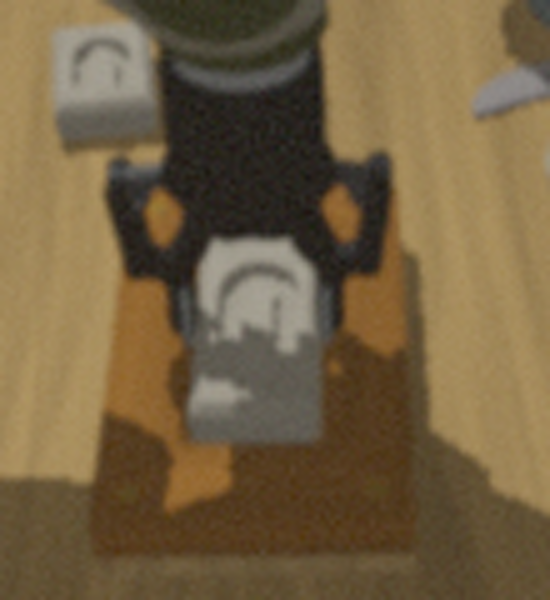

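The insert sits in the recess mouth, both fingers outside it over the rim and no contact force. I'll release it and press on the tongue.

```bash
python3 - <<'E'
from rig import manip as m
from h import *
H=[.5598,.0316]
m.move_straight([.5598,.0323,.0412],feed=.03,threshold=8)
print(m.current_position())
m.let_go(); m.move_straight(H+[.075],feed=.15); m.grab(20); m.pause(.1)
f0=np.array(m.current_force())
print("hit",m.move_straight(H+[.030],feed=.05,threshold=15)); print(m.current_position(),np.round(m.current_force()-f0,2),m.current_t())
if 1:
    print("hit",m.move_straight(H+[.030],feed=.03,threshold=45)); print(m.current_position(),np.round(m.current_force()-f0,2),m.current_t())
E
```

```text
[0.55978173 0.03235166 0.04119352]
hit True
[0.55981878 0.03160311 0.04606375] [-2.08  0.56 10.24] 9.4417
hit True
[0.55992154 0.03163428 0.04605894] [-3.02 -0.48  9.36] 9.7167
```

```bash
python3 - <<'E'
from rig import manip as m
from h import *
d=np.array([np.sin(np.radians(2.9)),np.cos(np.radians(2.9))]); H=np.array([.5598,.0316])
for k in(.016,-.032):
    p=(H+k*d).tolist()
    m.move_straight(m.current_position()[:2].tolist()+[.052],feed=.1); m.move_straight(p+[.052],feed=.15)
    f0=np.array(m.current_force())
    m.move_straight(p+[.04],feed=.03,threshold=10); z1=m.current_position()[2]
    h=m.move_straight(p+[.035],feed=.03,threshold=40); print(k,z1,m.current_position()[2],h,np.round(m.current_force()-f0,1))
m.move_straight(m.current_position()[:2].tolist()+[.10],feed=.2); m.let_go()
m.move_pose([.50,-.22,.26],[180,0,0]); print(m.current_t())
for n in("top","side"):
    c=m.camera(n); np.savez(n+"3.npz",**c)
a=crop(load("top3")["img"],240,178,130,84,6); cv2.imwrite("pics/fit.png",a)
E
```

```text
0.016 0.046056389026029376 0.04606664070223004 True [-4.  -0.3  8.9]
-0.032 0.04609185195154672 0.04605559568259086 True [-3.4 -0.1  7.6]
14.2917
```

View pics/fit.png

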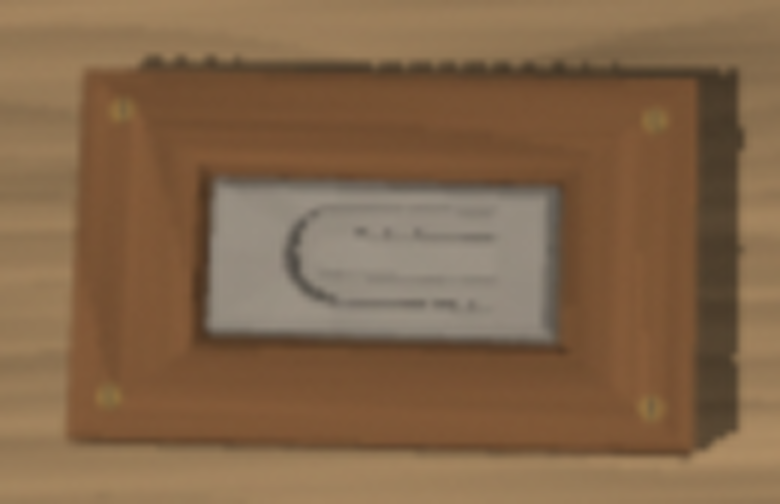

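The insert lies flush and square in the recess: dark joint lines all round, and all three presses stopped at the same tip height of 38.1 mm. Next is a close look at the stylus for its yaw.

```bash
python3 - <<'E'
from h import *
c=load("top0"); s=load("side0")
a=crop(c["img"],446,204,32,26,12); b=crop(s["img"],285,280,40,58,10)
h=np.zeros((580,790,3),np.uint8); h[:a.shape[0],:384]=a; h[:,390:790]=b; cv2.imwrite("pics/sty.png",h)
print(pix(c,[.548,-.330,.148]),pix(s,[.548,-.330,.148]),pix(s,[.548,-.330,.058]))
E
```

```text
[467.24550128 214.42303375] [301.53742947 294.60494793] [304.35627507 323.88916897]
```

View pics/sty.png

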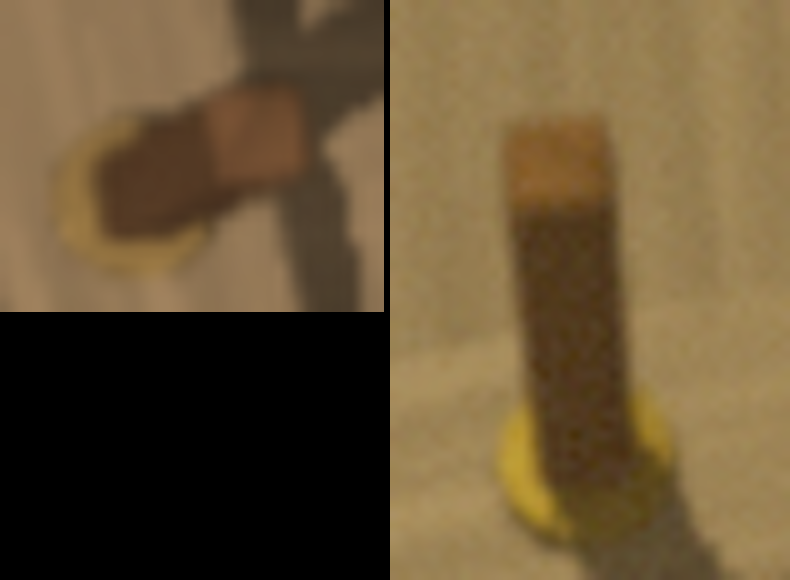

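The handle's top face is centred at crop (256,137), i.e. image (466.9,215.0). Its edges are turned about 5° in the image, so about 3.5° in the world, and the stylus is at (0.5476, −0.3294). I'll grasp it across its ±y flats.

```bash
python3 - <<'E'
from rig import manip as m
from h import *
c=load("top0")
print(world(c,(466.9,214.96),.148),world(c,(456.5,219.7),.055))
S=[.5476,-.3294]; o=[180,0,3.5]
m.move_pose(S+[.20],o); print(m.current_t(),m.current_q().round(1))
print(m.move_straight(S+[.096],feed=.10,threshold=8)); f0=np.array(m.current_force())
m.grab(60); print(m.current_position(),m.current_grip_width(),m.current_gripper_force(),np.round(m.current_force()-f0,2))
print(m.move_straight(S+[.185],feed=.08,threshold=12)); print(np.round(m.current_force()-f0,2),m.current_grip_width(),m.current_t())
for n in("top","side"):
    k=m.camera(n); np.savez(n+"4.npz",**k)
s=load("side4"); print(pix(s,S+[.10]),pix(s,S+[.19]))
u,v=pix(s,S+[.13]).astype(int); cv2.imwrite("pics/held.png",crop(s["img"],u-35,v-40,70,80,7))
E
```

```text
[ 0.54684903 -0.32916339  0.148     ] [ 0.54882226 -0.3299802   0.055     ]
14.9833 [-41.5  34.2  67.3   0.   78.6  45. ]
False
[ 0.54756139 -0.32935732  0.09590339] 0.1996500977057297 60.776238441467285 [-0.08 -1.01 -0.23]
False
[-0.37 -0.81 -1.18] 0.20195954607985692 18.0667
[302.86423401 310.61602072] [299.75103223 278.50909509]
```

View pics/held.png

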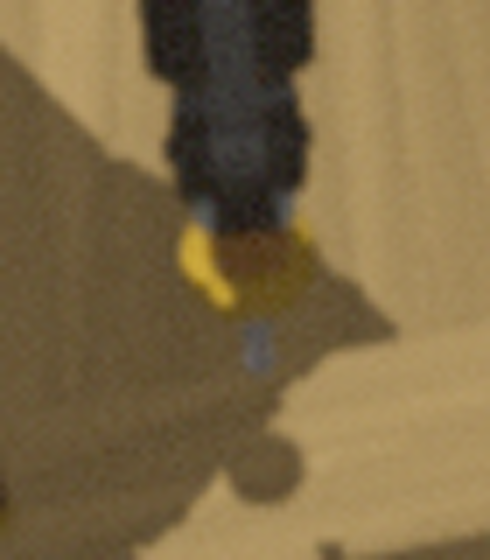

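The stylus is held straight, ball clear of the stand. Now I'll feel for the groove at the left corner.

```bash
cat >> h.py <<'E'
HC=np.array([.5600,.0315]); HY=np.radians(-2.9); OFF=.0844; O=[180,0,3.5]
def jp(y,dx=0.):   # point on the near long joint, holder y
    x=-.03175+dx; c,s=np.cos(HY),np.sin(HY); return [HC[0]+c*x-s*y, HC[1]+s*x+c*y]
E
python3 - <<'E'
from rig import manip as m
from h import *
p=jp(.0705); print(p)
m.move_pose(p+[.16],O); m.move_straight(p+[.130],feed=.08); m.pause(.2); f0=np.array(m.current_force()); np.save("f0.npy",f0)
print(m.move_straight(p+[.116],feed=.015,threshold=3)); m.pause(.2)
q=m.current_position(); print(q,"ball z",q[2]-OFF,np.round(m.current_force()-f0,2),m.current_t())
E
```

```text
[np.float64(0.5318574626848104), np.float64(0.10351604052892077)]
True
[0.53196386 0.10317249 0.1205228 ] ball z 0.03612280103552011 [ 1.94 -1.82  2.97] 21.3333
```

```bash
python3 - <<'E'
from rig import manip as m
from h import *
f0=np.load("f0.npy"); z=m.current_position()[2]
for y,dx in((.0695,.0005),(.0695,.001)):
    m.move_straight(jp(y,dx)+[z],feed=.01); m.pause(.15)
    print(y,dx,m.current_position().round(5),np.round(m.current_force()-f0,2))
print(m.move_straight(jp(.0695,.001)+[.117],feed=.01,threshold=3)); m.pause(.15)
print(m.current_position().round(5),np.round(m.current_force()-f0,2),m.current_t())
E
```

```text
0.0695 0.0005 [0.53222 0.1026  0.12048] [0.47 0.31 1.96]
0.0695 0.001 [0.5326  0.10256 0.12043] [-1.63  1.59  1.6 ]
True
[0.53268 0.10255 0.12011] [-1.41 -0.24  5.33] 22.5167
```

```bash
python3 - <<'E'
from rig import manip as m
from h import *
f0=np.load("f0.npy")
def rep(): print(m.current_position().round(5),np.round(m.current_force()-f0,2),round(m.current_t(),2))
m.move_straight(jp(.0712,.0006)+[.1203],feed=.01); m.pause(.1); rep()
print("stop",m.move_straight(jp(-.0712,.0006)+[.1202],feed=.03,threshold=9)); rep(); m.pause(.15); rep()
E
```

```text
[0.53266 0.10359 0.12039] [-0.79 -4.56  4.46] 22.93
stop True
[0.53074 0.06864 0.12028] [-1.13 -1.7   3.91] 24.73
[0.53076 0.0694  0.12027] [-1.61 -1.93  3.13] 24.88
```

```bash
python3 - <<'E'
from rig import manip as m
from h import *
f0=np.load("f0.npy")
def rep(): print(m.current_position().round(5),np.round(m.current_force()-f0,2),round(m.current_t(),2))
print("stop",m.move_straight(jp(-.0712,.0003)+[.1203],feed=.03,threshold=14)); rep(); m.pause(.15); rep()
E
```

```text
stop False
[ 0.52501 -0.03784  0.1203 ] [1.96 4.21 2.72] 28.63
[ 0.52501 -0.0379   0.12032] [1.15 4.63 2.41] 28.78
```

The full joint has been raked, ball in the groove throughout (centre about 2 mm below the top at both ends, with the end bevels felt at both corners). I'll put the stylus back.

```bash
python3 - <<'E'
from rig import manip as m
from h import *
S=[.5476,-.3294]
p=m.current_position(); m.move_straight(p[:2].tolist()+[.19],feed=.1)
m.move_pose(S+[.19],O); m.pause(.2); f0=np.array(m.current_force())
print(m.move_straight(S+[.105],feed=.07,threshold=6)); print(m.move_straight(S+[.0945],feed=.02,threshold=4)); m.pause(.1)
print(m.current_position().round(4),np.round(m.current_force()-f0,2))
m.let_go(); m.pause(.2); m.move_straight(S+[.22],feed=.12); m.move_pose([.36,-.12,.30],O); print(m.current_t())
for n in("top","side"):
    k=m.camera(n); np.savez(n+"5.npz",**k)
a=crop(load("top5")["img"],150,165,340,110,2.35); b=crop(load("side5")["img"],240,120,170,240,2)
c=crop(load("side5")["img"],275,275,60,70,5)
h=np.zeros((600,800,3),np.uint8); h[:a.shape[0],:a.shape[1]]=a[:,:800]; h[260:600,:340]=b[:340]; h[260:600,400:700]=c[:340]
cv2.imwrite("pics/end.png",h)
E
```

```text
False
True
[ 0.5476 -0.3294  0.0957] [-0.03  0.31  6.08]
36.0833
```

View pics/end.png

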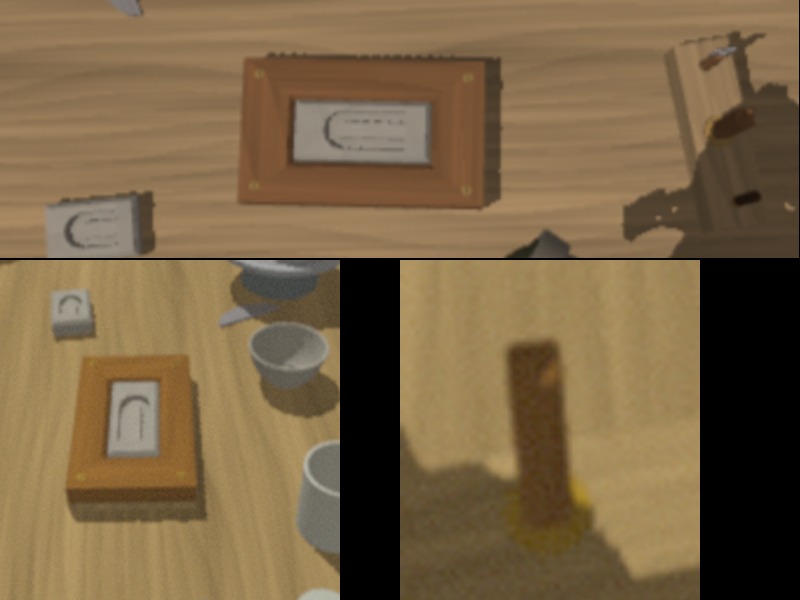

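The insert is still flush (around (362,132)), the stylus stands upright in the middle hole with its collar seated, and the short insert, bowl and mug haven't moved.

```bash
python3 -c "
from rig import manip as m
print(m.sign_off())"
```

```text
the job is handed in; nothing more can be done
None
```

The job is handed in at about 36 s: the long insert is pressed flush, the near joint is raked from left corner to right corner (one brief force stop about 35 mm in, then finished without lifting the ball), and the stylus is back in its hole, ball down.

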